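# Release a tin from a lever-gated tin dispenser

### The job

Press down the orange paddle of the wooden tin dispenser so that the gate at the other end of its lever lifts and the tin rolls down the ramp into the tray at the low left end; keep the paddle down until the tin has got there, then let go so that the gate drops shut behind it. Do not touch the tin or the gate with the robot, do not lift the tin, and leave everything else standing where it is.

Things in the scene. Friction and masses are not known exactly. Their poses are not given: they have to be found in the camera images.
- dispenser: Wooden gravity dispenser fixed to the worktop (T-shaped base, 300 mm along y). Origin on the worktop under the hinge; its +x points away from the robot, +y left, z up. Its ramp, 66 mm wide inside, is centred at x +120 mm, runs along y and falls 9 degrees to +y, from the back wall (y -102 mm, face at z 58 mm) past the gate (y +20, z 38) to the tray. Clevis post 142 mm high at x 0, y +20 mm.
- lever_hinge (a point): Middle of the lever's hinge, on the dispenser at x 0, y +20 mm, z 130 mm of its frame; the hinge line runs along the dispenser's y. Does not move with the lever; axes as the dispenser's.
- lever (a joint): Angle of the rocking lever: 0 = level, gate down and shut, held by a spring (0.3 N m at 0, 0.5 N m at the stop); grows as the paddle is pressed down, stop at 0.65 rad. The tin passes under the gate from about 0.5 rad up. Full press takes about 3 to 5 N on the paddle; let go, it springs back to 0.
- paddle_top (a point): Centre of the upper face of the orange paddle with black ribs on the robot's end of the lever: a plate 70 mm (x) by 90 mm (y), 6 mm thick. With the lever level it lies 110 mm from the hinge towards the robot and 11 mm above it (141 mm above the worktop); moves on an arc about the hinge, at full press 69 mm down and 16 mm away from the robot.
- gate (a point): Orange gate plate hung under the far end of the lever, 40 mm wide (x), 6 mm thick (y), 68 mm high. The point is the middle of its top edge, 120 mm beyond the hinge. It swings up in its own plane as the paddle goes down. Not to be touched by the robot.
- tin: Food tin with a red label, 75 mm in diameter, 58 mm long, about 0.26 kg, lying with its axis (its own z) across the ramp, resting against the uphill (right) side of the gate. Origin at the centre of its end face nearer the robot.
- tin_center (a point): Centre of the tin, half-way along its axis.
- tray_center (a point): Where the tin's centre lies when it rests in the tray, the low left end of the ramp, against the end wall (inner face y +185 mm, 70 mm high). Fixed to the dispenser at x 120, y 146, z 56 mm of its frame. Once released, the tin rolls there in about 1 s.
- mug: Bystander: violet mug, 80 x 110 x 89 mm high, to the left of the paddle; origin at its underside.
- garlic: Bystander: garlic bulb, 60 mm, right of the paddle; origin at its underside.
- bowl: Bystander: small white bowl, 84 mm wide, 42 mm high, at the right; origin at its underside.
- spice_a: Bystander: spice jar with dark cap, 41 mm in diameter, 105 mm high, at the right; origin at its underside.
- spice_b: Bystander: another spice jar with dark cap, 41 mm in diameter, 105 mm high, at the right; origin at its underside.
Mind the look-alikes: they are no part of the job. What is shaped like the tin but turquoise is not meant.

How it is judged:
By the outcome, as a careful person would: the job done as asked, in the order asked, and still so for the second after the job is handed in, with the robot touching nothing.
It also fails if it takes over 32 s, if anything falls off the work surface, if the arm or the gripper's body presses on something with over 40 N, if the wrist force passes 120 N, or if a joint passes its speed limit or range.

### The arm

A 6-joint arm with a two-finger parallel gripper is mounted at the origin on a cart in front of the work surface, level with it; the furniture and walls round the work are solid. World frame = base frame: x ahead of the robot, y to its left, z up, the work surface at z = 0. Lengths are in m, angles in rad, forces in N, time in s.
With the tool pointing down it reaches from about 0.225 to 0.875 m from the base axis. Payload 3.4 kg.
Tool frame: the origin (TCP) lies at the very end of the fingers, on their centre line; the grasp point (between the pads) lies 19 mm behind it; z points along the fingers, x is the direction in which the jaws open and shut, and the axes are right-handed (so a half turn about z gives the same grasp; the last joint's range is limited). The gripper opens to 85 mm and grips with 20 to 120 N. Pads are 22 mm wide; open, the fingers measure 114 mm over their backs; the gripper's body (76 mm by 85 mm) begins 54 mm behind the grasp point. The pads swing forward as they close: fully open they stand 13 mm farther back than shut.
Start: joints at [-1.443, 0.276, 1.505, -0, 1.361, -0.121], TCP at [0.142, -0.557, 0.231] pointing down, gripper open.
Joint ranges: [-2.89, 2.89], [-0.75, 2.08], [0.22, 2.7], [-1.18, 4.32], [0.11, 2.71], [-2.7, 2.7]. Speed limits (rad/s): [2.57, 2.57, 3.14, 3.14, 3.14, 3.14].

### API

Orientations are given as a unit quaternion [w, x, y, z].
In Python, from rig import manip gives the robot as it stands.
- The arm moves only by the tool send_rows, never from a script. Its argument "increments" is a list of rows, each a list of 5 numbers: the opening, from 0 (shut) to 1 (fully open), then the shift along the tool's x, y, z in m, then the turn about the tool's z in rad. A call has 1 to 8 rows; each row shifts and turns the commanded pose from where the row before left it, along the tool's axes as they then stand; what a row does not reach is not made up. A row lasts 1/8 s, in which the tool goes at most 62.5 mm and 10.7 degrees, less where a joint would pass 70% of its speed; a pose out of reach is approached as far as the arm can. A call is refused whole if a number of a shift passes 0.0625 or a number of a turn 0.188, either way. A call with a gripper value outside its range is refused whole. The fingers move at their own pace and stop on an object; "squeeze" is the grip in N (left out, the last holds). Time passes only in rows, so rows that do not move let the fingers close. It gives the time, the measured TCP pose, the force and the opening at its end, in the units of the state.
- manip.get_state(): the state, without advancing time (a new reading comes with each control period).
- manip.get_image(name): name is "scene" or "top" or "wrist"; returns the picture (480x640x3 uint8, red, green, blue); there is no depth.
- manip.calibration(name): a dict with "fx", "fy", "cx", "cy" (pixels), "camera_from_world" (4x4, takes a point from world to camera coordinates). Camera axes: x right, y up, looking along -z (the intrinsics and any distortion apply to the point x, -y, -z); pixel columns grow to the right and rows downward; lengths in m; the calibration is good to about 2 mm. The wrist camera is an equidistant fisheye: a pixel r from the principal point sees the ray r / f radians off the axis. A picture is of the moment at which its call begins: read the wrist's pose just before it. calibration takes no time and is no camera call; for the wrist camera it gives the pose at the moment of the call.
- manip.sign_off(): hands the job in, once; it reports no verdict.
The state is a dict: "clock": time; "qpos": joint angles; "qd": joint speeds; "effort": joint torques, N m; "position": TCP position; "ee_rot": TCP orientation; "contact_force": force on the tool from outside, world axes, zero at the start; "moment": the same for the moment, N m; "width": finger opening in m.
Only numpy, scipy, OpenCV 4.12 (cv2) and the standard library are available. Lean on these libraries where they do the work, as an engineer would, in place of code of your own. Each camera call takes 0.05 s, during which the arm holds its last target.

## Working session

There is one attempt and no reset: what is moved stays moved. The work goes in short steps, Python scripts to look and compute and a tool call to move; the robot and the scene stay as the last step left them, time stands still between calls to the robot, and variables do not carry over. Pictures are saved under pics/ and viewed, and the job is handed in when it is done.

Besides the shell and the picture viewer there is one more tool, called after "Request:" by a JSON object that holds its "fn" and its "kwargs". send_rows: Moves the arm, as the interface text tells. Its arguments: {"type":"object","properties":{"increments":{"type":"array","items":{"type":"array","items":{"type":"number"}}},"squeeze":{"type":"number"}},"required":["increments"]}

```bash
mkdir -p pics; python3 - <<'E'
from rig import manip
import cv2
s=manip.get_state();print(s)
for n in("scene","top"):
    im=manip.get_image(n);cv2.imwrite(f"pics/{n}0.png",im[:,:,::-1])
    c=manip.calibration(n);print(n,c)
E
```

```text
{'clock': 0.0, 'qpos': array([-1.44298066e+00,  2.76624737e-01,  1.50615264e+00, -6.73948551e-06,
        1.36068226e+00, -1.21003605e-01]), 'qd': array([ 4.42699801e-04,  7.42362601e-04, -7.73944061e-04,  1.38070009e-04,
       -1.16223894e-03,  3.32339371e-05]), 'effort': array([-4.21877165e-03, -4.16781878e+01, -2.45812100e+01, -2.52342434e-04,
        1.12328408e-02, -1.31178149e-05]), 'position': array([ 0.14152177, -0.55676537,  0.23041497]), 'ee_rot': array([-6.55487417e-04,  7.89385853e-01, -6.13896655e-01, -6.64643668e-04]), 'contact_force': array([ 0.23994927, -0.51362122, -0.17048154]), 'moment': array([-0.03591184,  0.0157985 ,  0.03047026]), 'width': 0.085166224797035}
scene {'fx': 524.594194597595, 'fy': 524.594194597595, 'cx': 321.56450628245767, 'cy': 237.9923631862506, 'camera_from_world': array([[-0.69919779, -0.71473847,  0.01647348,  0.39881646],
       [ 0.47497823, -0.44718226,  0.75790745, -0.36802718],
       [-0.53433896,  0.53775176,  0.65215406, -0.84977258],
       [ 0.        ,  0.        ,  0.        ,  1.        ]])}
top {'fx': 459.46409188060295, 'fy': 459.46409188060295, 'cx': 323.9997468731567, 'cy': 236.27288671766792, 'camera_from_world': array([[-0.02423143, -0.99967818,  0.00750875,  0.00774818],
       [ 0.99234908, -0.02314286,  0.12127532, -0.55987804],
       [-0.12106252,  0.01038998,  0.99259051, -1.0387363 ],
       [ 0.        ,  0.        ,  0.        ,  1.        ]])}
```

View pics/scene0.png

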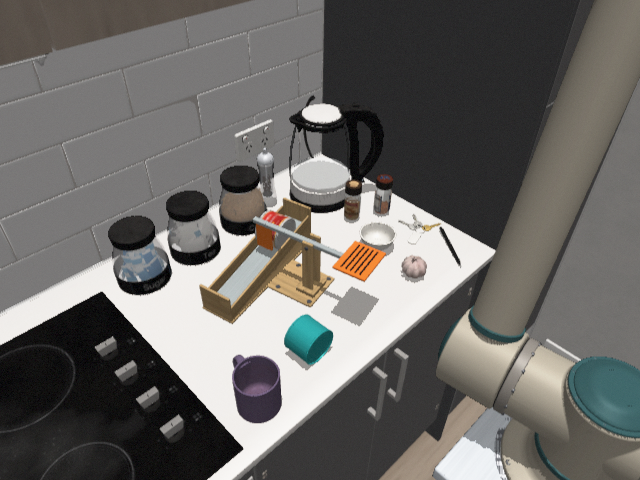

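View pics/top0.png

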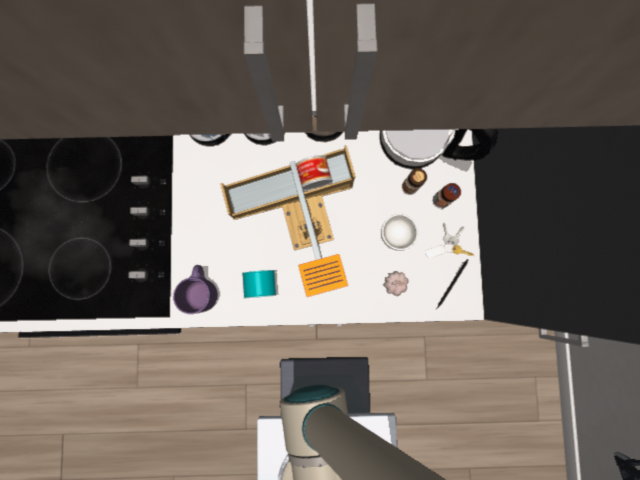

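The scene view shows the dispenser with the paddle at about (359,260), and the tin behind the gate at about (275,225). In the top view the paddle is at about (323,275), with the lever running up to (295,165). I'll enlarge both.

```bash
python3 - <<'E'
import cv2
im=cv2.imread("pics/top0.png");cv2.imwrite("pics/topc.png",cv2.resize(im[140:310,210:370],None,fx=3.5,fy=3.5,interpolation=cv2.INTER_CUBIC))
im=cv2.imread("pics/scene0.png");cv2.imwrite("pics/scenec.png",cv2.resize(im[190:330,190:400],None,fx=3.8,fy=3.8,interpolation=cv2.INTER_CUBIC))
E
```

```text
(no output)
```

View pics/topc.png

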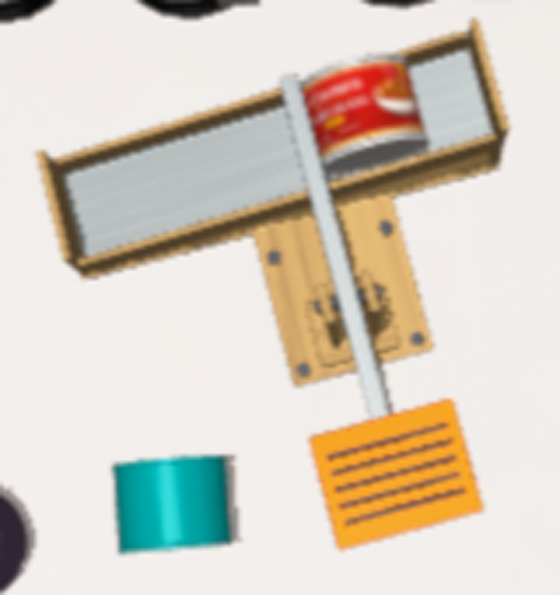

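View pics/scenec.png

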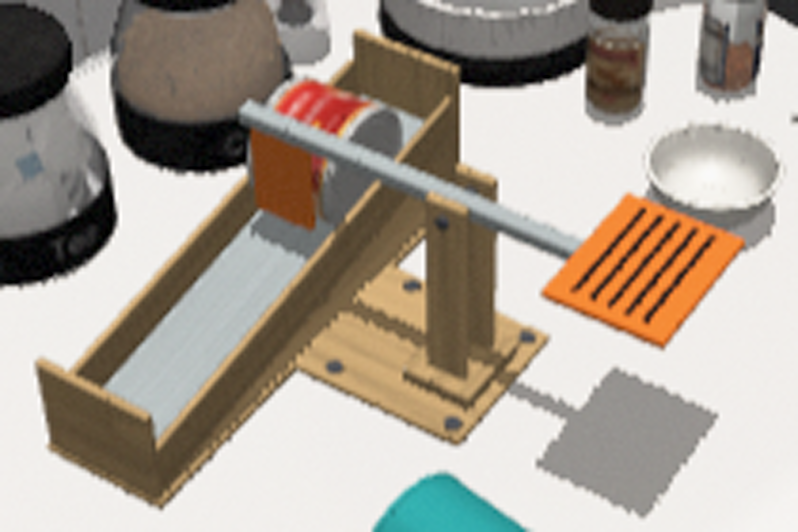

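Paddle corners are readable in both crops. Top crop: (310,437), (452,400), (483,510), (340,548). Scene crop: (542,293), (627,193), (745,240), (663,348). Next I match and triangulate them.

```bash
cat > h.py <<'E'
import numpy as np
from rig import manip
def ray(n,px):
    c=manip.calibration(n);T=c["camera_from_world"];R,t=T[:3,:3],T[:3,3]
    d=np.array([(px[0]-c["cx"])/c["fx"],-(px[1]-c["cy"])/c["fy"],-1.]);
    return -R.T@t,R.T@d
def atz(n,px,z):
    o,d=ray(n,px);return o+d*(z-o[2])/d[2]
def tri(p,q):
    (o1,d1),(o2,d2)=ray("top",p),ray("scene",q)
    s=np.linalg.lstsq(np.c_[d1,-d2],o2-o1,rcond=None)[0]
    a,b=o1+s[0]*d1,o2+s[1]*d2
    return (a+b)/2,np.linalg.norm(a-b)
E
python3 - <<'E'
from h import *
T=np.array([(310,437),(452,400),(483,510),(340,548)])/3.5+[210,140]-0.4
# scene: left-far, right-far, right-near, left-near
S=np.array([(542,293),(627,193),(745,240),(663,348)])/3.8+[190,190]-0.4
P=[]
for t,s in zip(T,S):
    print(tri(t,s),atz("top",t,.141),atz("scene",s,.141));P.append(atz("top",t,.141))
P=np.array(P);c=P.mean(0);u=P[0]-P[1]+P[3]-P[2];yaw=np.arctan2(u[1],u[0])-np.pi/2
v=P[0]-P[3]+P[1]-P[2]
print(c,yaw,np.arctan2(v[1],v[0]),[np.linalg.norm(P[i]-P[(i+1)%4]) for i in range(4)])
print("hinge",c+[.11*np.cos(yaw),.11*np.sin(yaw),0])
# lever tip
print(atz("top",np.array((292,78))/3.5+[210,140],.14))
R=manip.get_state()["ee_rot"];print(R)
E
```

```text
(array([0.49013881, 0.05173379, 0.13688082]), np.float64(0.00236028653727995)) [0.48896342 0.05079699 0.141     ] [0.48818439 0.05553832 0.141     ]
(array([ 0.51062048, -0.03332458,  0.139283  ]), np.float64(0.003624686118826273)) [ 0.50904814 -0.03436777  0.141     ] [ 0.5108178  -0.03074649  0.141     ]
(array([ 0.44434094, -0.0502217 ,  0.13930926]), np.float64(0.002600812075118163)) [ 0.44327501 -0.05089991  0.141     ] [ 0.4442669  -0.04787487  0.141     ]
(array([0.42383504, 0.03507483, 0.13521028]), np.float64(0.002193313392397685)) [0.42300662 0.03423499 0.141     ] [0.42115404 0.04026713 0.141     ]
[ 4.66073296e-01 -5.89227378e-05  1.41000000e-01] 0.23266249113404802 0.24613334855169897 [np.float64(0.08750104058311599), np.float64(0.06781899967513544), np.float64(0.08751433089955478), np.float64(0.068004413432468)]
hinge [0.57310945 0.02530368 0.141     ]
[0.70824286 0.05718937 0.14      ]
[-5.57466591e-04  7.89371691e-01 -6.13915068e-01 -5.58613856e-04]
```

Triangulation agrees with the given sizes: I get 87×68 mm against 90×70 mm, at z about 0.138. The paddle centre is about (0.466, 0.001, 0.141) with a yaw of about 0.24. The tool already lines up with the dispenser (tool x is dispenser −y, tool y is dispenser −x). I'll shut the fingers and travel high.

Request:
{"fn": "send_rows", "kwargs": {"increments": [[0,-0.029,-0.028,0,0],[0,-0.029,-0.028,0,0],[0,-0.029,-0.028,0,0],[0,-0.029,-0.028,0,0],[0,-0.029,-0.028,0,0],[0,-0.029,-0.028,0,0],[0,-0.029,-0.028,0,0],[0,-0.029,-0.028,0,0]], "squeeze": 20}}

```text
clock: 1.1
position: [0.3019, -0.2759, 0.2311]
ee_rot: [-0.0, 0.789, -0.614, -0.0]
contact_force: [0.4, 1.1, 0.1]
width: -0.0
```

Request:
{"fn": "send_rows", "kwargs": {"increments": [[0,-0.029,-0.028,0,0],[0,-0.029,-0.028,0,0],[0,-0.029,-0.028,0,0],[0,-0.029,-0.028,0,0],[0,-0.029,-0.028,0,0],[0,-0.029,-0.028,0,0],[0,-0.029,-0.028,0,0],[0,0,0,0,0]]}}

```text
clock: 2.1
position: [0.4422, -0.0303, 0.2309]
ee_rot: [-0.0, 0.791, -0.612, -0.0]
contact_force: [-0.8, -0.1, 1.0]
width: 0.0002
```

```bash
python3 - <<'E'
from h import *
import cv2
s=manip.get_state();p=s["position"];print(s["clock"],p,s["ee_rot"],s["width"],s["contact_force"])
w,x,y,z=s["ee_rot"]
from scipy.spatial.transform import Rotation as Ro
R=Ro.from_quat([x,y,z,w]).as_matrix();print(R.round(3))
c=np.array([.466,.001,.141]);tgt=c-0.005*np.array([np.cos(.24),np.sin(.24),0])
print("tool shift",R.T@(tgt-p))
cv2.imwrite("pics/s1.png",manip.get_image("scene")[:,:,::-1])
E
```

```text
2.1 [ 0.44218195 -0.03034386  0.23090061] [-1.49206874e-04  7.90618154e-01 -6.12309383e-01 -3.62780171e-04] 0.0001825945455941279 [-0.76176159 -0.08373937  0.96910783]
[[ 0.25  -0.968 -0.   ]
 [-0.968 -0.25   0.001]
 [-0.001  0.    -1.   ]]
tool shift [-0.02438532 -0.02592072  0.08991368]
```

View pics/s1.png

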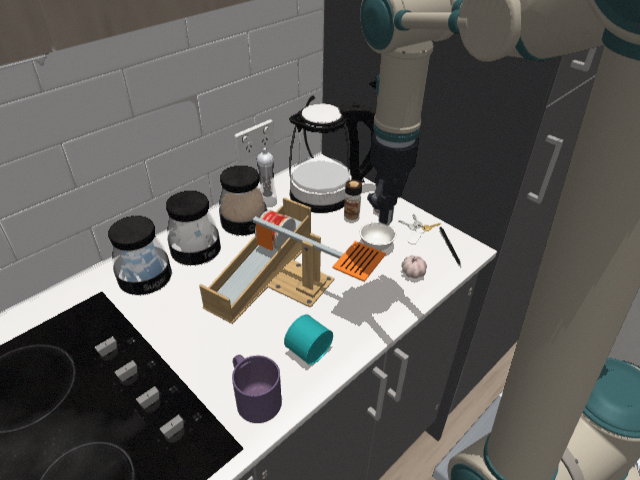

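The fingertips are shut beside and above the paddle with clear space around, and nothing has moved. Now I centre over the paddle and descend to just above it.

Request:
{"fn": "send_rows", "kwargs": {"increments": [[0,-0.012,-0.013,0,0],[0,-0.012,-0.013,0,0],[0,0,0,0.03,0],[0,0,0,0.03,0],[0,0,0,0.015,0],[0,0,0,0,0]]}}

```text
clock: 2.9
position: [0.4603, -0.0023, 0.1552]
ee_rot: [0.001, 0.789, -0.614, -0.001]
contact_force: [0.4, -1.1, -0.5]
width: -0.0001
```

```bash
python3 - <<'E'
from h import *
import cv2
s=manip.get_state();print(s["clock"],s["position"],s["contact_force"])
a=manip.get_image("scene")[190:330,190:430,::-1];b=manip.get_image("top")[130:320,180:400,::-1]
cv2.imwrite("pics/s2.png",cv2.resize(a,None,fx=3.3,fy=3.3));cv2.imwrite("pics/t2.png",cv2.resize(b,None,fx=3,fy=3))
E
```

```text
2.9 [ 0.46026238 -0.00230363  0.15524809] [ 0.35264452 -1.08711016 -0.49553395]
```

View pics/s2.png

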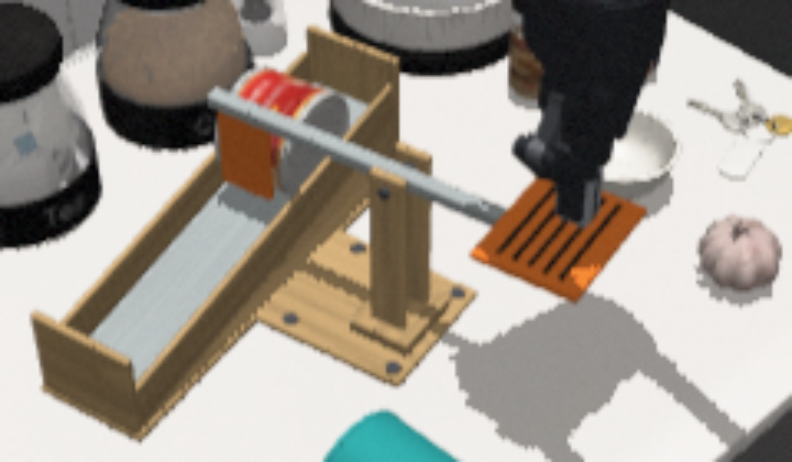

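View pics/t2.png

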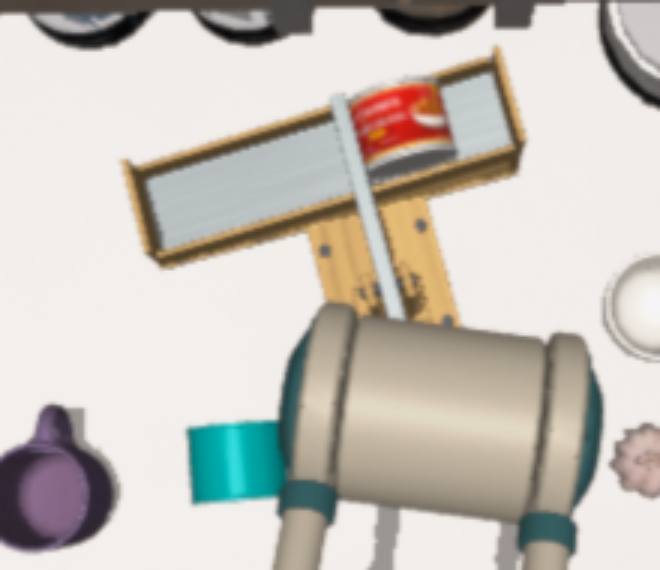

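The scene view shows the closed fingertips over the middle of the paddle, about 14 mm above it, with the gate and tin undisturbed. I'll press along the paddle's arc.

Request:
{"fn": "send_rows", "kwargs": {"increments": [[0,0,0,0.01,0],[0,0,0,0.01,0],[0,0,-0.001,0.011,0],[0,0,-0.002,0.011,0],[0,0,-0.002,0.011,0],[0,0,-0.003,0.011,0],[0,0,-0.003,0.011,0],[0,0,0,0,0]]}}

```text
clock: 4.0
position: [0.4724, 0.0003, 0.0807]
ee_rot: [-0.0, 0.789, -0.614, 0.0]
contact_force: [-1.4, -1.0, 4.2]
width: 0.0001
```

```bash
cat > look.py <<'E'
from h import *
import cv2,sys
n=sys.argv[1]
s=manip.get_state();print(s["clock"],s["position"],s["contact_force"])
a=manip.get_image("scene")[190:330,190:430,::-1]
cv2.imwrite(f"pics/{n}.png",cv2.resize(a,None,fx=3.3,fy=3.3))
E
python3 look.py s3
```

```text
4.0 [4.72352665e-01 2.64161004e-04 8.07139922e-02] [-1.36057116 -1.04665208  4.22374961]
```

View pics/s3.png

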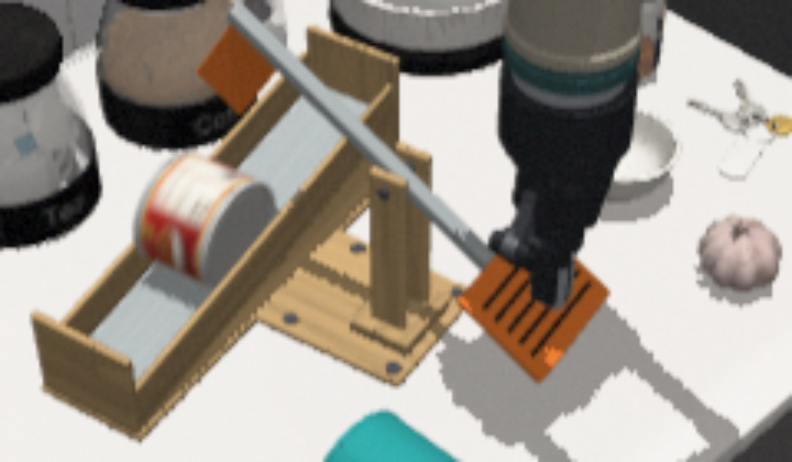

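The gate is up and the tin is already rolling, past the gate at about (205,215) in the crop. The force is 4 N. I'll hold here until it settles.

Request:
{"fn": "send_rows", "kwargs": {"increments": [[0,0,0,0,0],[0,0,0,0,0],[0,0,0,0,0],[0,0,0,0,0],[0,0,0,0,0],[0,0,0,0,0],[0,0,0,0,0],[0,0,0,0,0]]}}

```text
clock: 5.05
position: [0.4719, 0.0001, 0.0814]
ee_rot: [-0.0, 0.789, -0.614, 0.0]
contact_force: [0.4, 0.4, 5.2]
width: -0.0002
```

Request:
{"fn": "send_rows", "kwargs": {"increments": [[0,0,0,0,0],[0,0,0,0,0],[0,0,0,0,0],[0,0,0,0,0],[0,0,0,0,0],[0,0,0,0,0],[0,0,0,0,0],[0,0,0,0,0]]}}

```text
clock: 6.05
position: [0.4715, 0.0, 0.0813]
ee_rot: [0.0, 0.789, -0.614, 0.0]
contact_force: [1.6, 0.7, 4.7]
width: 0.0
```

```bash
python3 look.py s4
```

```text
6.05 [4.71547118e-01 1.19829364e-05 8.13135020e-02] [1.55996864 0.7150669  4.72803597]
```

View pics/s4.png

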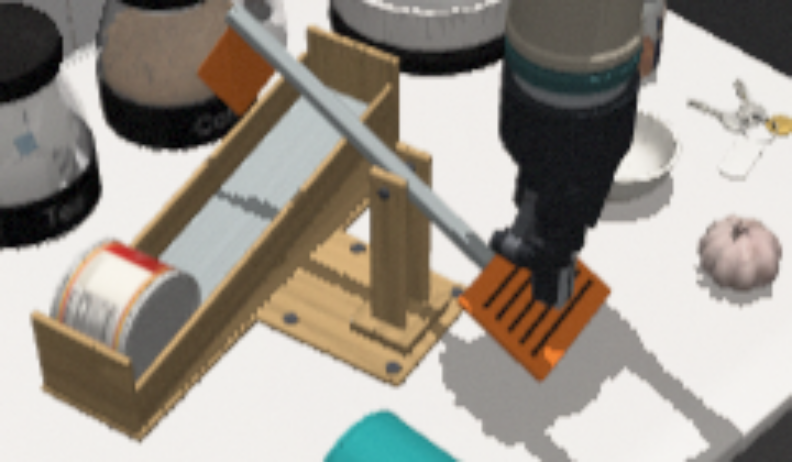

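The tin rests in the tray against the end wall, at about (130,305) in the crop. I'll let the paddle up along the reverse arc, then move clear upward.

Request:
{"fn": "send_rows", "kwargs": {"increments": [[0,0,0.003,-0.011,0],[0,0,0.003,-0.011,0],[0,0,0.002,-0.011,0],[0,0,0.002,-0.011,0],[0,0,0.001,-0.011,0],[0,0,0,-0.01,0],[0,0,0,-0.01,0],[0,0,0,-0.03,0]]}}

```text
clock: 7.1
position: [0.4599, -0.0024, 0.1858]
ee_rot: [0.001, 0.789, -0.614, -0.002]
contact_force: [0.2, 0.3, -0.2]
width: 0.0001
```

Request:
{"fn": "send_rows", "kwargs": {"increments": [[0,0,0,-0.04,0],[0,0,0.02,-0.03,0],[0,0,0.03,0,0],[0,0,0.03,0,0],[0,0,0,0,0],[0,0,0,0,0],[0,0,0,0,0],[0,0,0,0,0]]}}

```text
clock: 8.1
position: [0.3839, -0.0222, 0.2561]
ee_rot: [0.0, 0.789, -0.614, -0.0]
contact_force: [-0.6, -0.1, 0.1]
width: -0.0001
```

```bash
python3 look.py s5; python3 - <<'E'
from h import *
import cv2
cv2.imwrite("pics/s5f.png",manip.get_image("scene")[:,:,::-1]);b=manip.get_image("top")[:,:,::-1]
cv2.imwrite("pics/t5.png",b)
# expected tray_center pixel
c=np.array([.466,.001,0]);X=np.array([np.cos(.24),np.sin(.24),0]);Y=np.array([-X[1],X[0],0])
p=c+X*(.11+.12)+Y*(.146-.02)+[0,0,.056]
for n in("scene","top"):
    k=manip.calibration(n);q=k["camera_from_world"]@np.r_[p,1];print(n,k["cx"]+k["fx"]*q[0]/-q[2],k["cy"]+k["fy"]*q[1]/q[2])
E
```

```text
8.1 [ 0.38393471 -0.02224281  0.25612755] [-0.64428934 -0.07809279  0.11863342]
scene 229.07863546537357 283.0941189277611
top 243.54379085031022 194.18416441764742
```

View pics/s5.png

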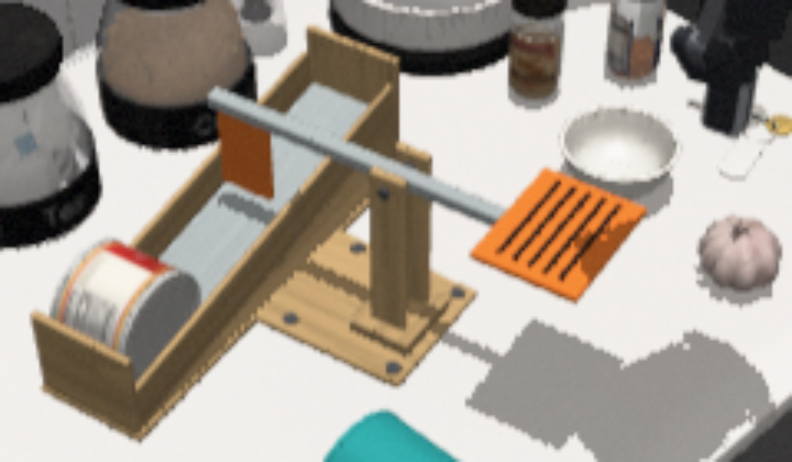

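View pics/t5.png

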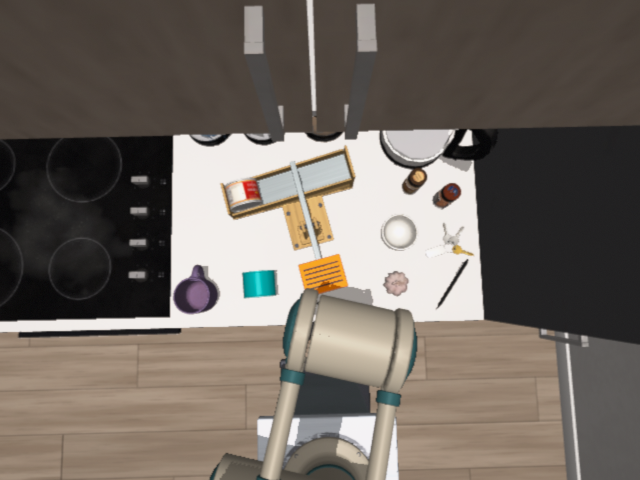

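View pics/s5f.png

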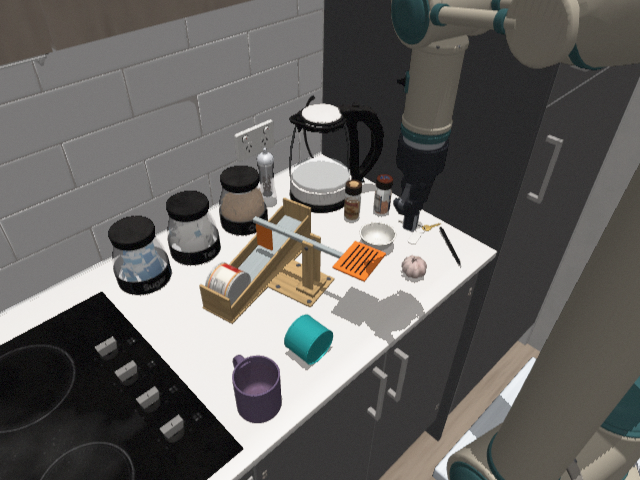

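The tin sits in the tray: top view about (243,193), where the expected tray centre projects to (244,194). The gate is down, the lever is level, the bystanders have not moved and the robot is clear.

```bash
python3 -c "
from rig import manip
print(manip.sign_off())"
```

```text
the job is handed in; nothing more can be done
None
```

The tin is in the tray and the gate has dropped shut behind it; I handed the job in at about 8.3 s of the 32 s allowed.

I pressed the paddle with the closed fingertips at about 4–5 N. I held it down for 2 s, until the tin lay against the end wall, then let it up along its arc and backed off.

**Last checks:**
- **Tin:** its centre is at about pixel (243,193) in the top view, against a computed tray centre of (244,194).
- **Dispenser:** the lever is level and the gate is down.
- **Other things:** the mug, garlic, bowl, spice jars and turquoise tin look unmoved in the pictures.
- **Robot:** the force on the tool is about 0 N, and nothing is being touched.

**Disagreements:** the paddle corners triangulated 2–6 mm lower than the given 141 mm height. The paddle measured 87×68 mm against the given 90×70 mm. Neither affected the press, and no check failed.

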